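Index the vial carousel one station and bolt it

TASK

Push the vial carousel one station round, counter-clockwise seen from above, by one of its upright steel posts until its lug comes up against the rubber stop; keep it pressed there steadily for about a second with 10 to 20 N so that it beds in, then let go. Then push the lock bolt's knob inwards until the bolt is fully home. Never push anything harder than 25 N, and leave the other things on the table where they are.

Things in the scene. Friction and masses are not known exactly. Their poses are not given: they have to be found in the camera images.
- base: Fixed grey base of the carousel, foot 210 mm across. Origin on the table under the turning axis, z up. Place and yaw differ each time. In its frame the lock bolt lies on the ray at 100 degrees (counter-clockwise from x). The true place of detents and stop in this frame is adjusted anew each time, up to 3 degrees either way from nominal: feel for it.
- carousel: White turntable disc, 280 mm across, upper face 57 mm above the table, origin on its underside on the axis. It carries six upright steel posts 12 mm thick, 38 mm tall, 120 mm from the axis, one every 60 degrees, and capped vials 76 mm from the axis (tops 83 mm above the table). It turns counter-clockwise by one station (60 degrees) to the stop, no more.
- hub (a point): Top of the hub on the turning axis, 79 mm above the table. Turning: a sprung detent holds the disc at either station; about a quarter of the way it resists most (5 to 8 N at a post with friction and drag; push at 40 mm/s or slower), past halfway the detent draws it on to the new station. Friction may leave it up to 4 degrees off a detent.
- stop (a point): Top centre of the stop, an aluminium block 22 mm square, 66 mm high, with a rubber pad, 162 mm from the axis at 282 degrees in the base's frame. The rubber is met about 1.5 mm of post travel beyond the new detent; from there the force at a post rises by 5 to 7 N per mm when pushed along its circle.
- lug (a point): Outer end of the lug on the disc's rim (30 x 12 x 12 mm, at disc level, 168 mm from the axis) that runs up against the stop's rubber pad after one station.
- post (a point): Centre of the top of one of the six posts, the one nearest the robot's side: at the start about 150 degrees in the base's frame, 120 mm from the axis, 95 mm above the table. After the job it is at about 210 degrees. All posts are alike; any may be pushed.
- bolt_knob (a point): Centre of the top of the lock bolt's upright round steel knob (16 mm thick, 40 mm tall, its foot 48 mm and its top 88 mm above the table), 203 mm from the axis with the bolt drawn. The rails of the bolt's guide beside it reach 48 mm above the table. Fully home the knob is 178 mm from the axis.
- bolt (a joint): Travel of the lock bolt in m: 0 drawn, 0.025 fully home against its end stop; it slides straight towards the carousel's axis with about 4 N of friction and stays where it is left.
- cassette1: white plastic test cassette, 70 x 21 x 6 mm, lying near the carousel; origin under its centre, x along its length. Not part of the job.
- cassette2: a second cassette, the same. Not part of the job.
- marker: blue marker pen, 130 mm long, 12 mm thick, lying; origin under its middle, x along it. Not part of the job.
- sanitiser: capped round bottle, 60 mm across, 150 mm high; origin under its centre. Not part of the job.

How it is judged:
By the outcome, as a careful person would: the job done as asked, in the order asked, and still so for the second after the job is handed in, with the robot touching nothing.
It also fails if it takes over 72 s, if anything falls off the work surface, if the arm or the gripper's body presses on something with over 40 N, if the wrist force passes 120 N, or if a joint passes its speed limit or range.

ROBOT

A 6-joint arm with a two-finger parallel gripper is mounted at the origin on the work surface. World frame = base frame: x ahead of the robot, y to its left, z up, the work surface at z = 0. Lengths are in m, angles in rad, forces in N, time in s.
With the tool pointing down it reaches from about 0.375 to 0.975 m from the base axis. Payload 3.8 kg.
Tool frame: the origin (TCP) lies midway between the tips of the shut fingers; the grasp point (between the pads) lies 19 mm behind it; z points along the fingers, y is the direction in which the jaws open and shut (so a half turn about z gives the same grasp; the last joint's range is limited). The gripper opens to 85 mm and grips with 20 to 120 N. Pads are 22 mm wide; open, the fingers measure 114 mm over their backs; the gripper's body (76 mm by 85 mm) begins 54 mm behind the grasp point. The pads swing forward as they close: fully open they stand 13 mm farther back than shut.
Start: joints at [-1.154, 0.264, 1.604, -0, 1.274, -0.037], TCP at [0.296, -0.607, 0.231] pointing down, gripper open.
Joint ranges: [-2.63, 2.63], [-0.94, 2.18], [0.31, 2.57], [-1.31, 4.45], [0, 2.66], [-2.55, 2.55]. Speed limits (rad/s): [2.57, 2.57, 3.14, 3.14, 3.14, 3.14].

INTERFACE

Orientations are given as a rotation vector (axis times angle).
In Python, from workcell import bot gives the robot as it stands. The module is installed in compiled form; this text tells all that it offers.
- The arm moves only by the tool move_arm, never from a script. Its argument "steps" is a list of rows, each a list of 5 numbers: the shift along the tool's x, y, z in mm, then the turn about the tool's z in degrees, then the opening in per cent of the stroke, from 0 (shut) to 100 (fully open). In form: [[tx, ty, tz, turn, claw], ...]. A call has 1 to 20 rows; each row is the pose to reach, as a shift and turn from the pose commanded when the call began, along the tool's axes at that moment; what a row does not reach only later rows make up. A row lasts 1/10 s, in which the tool goes at most 50 mm and 8.59 degrees, less where a joint would pass 70% of its speed; a pose out of reach is approached as far as the arm can. A call with a gripper value outside its range is refused whole. The fingers move at their own pace and stop on an object; "newtons" is the grip in N (left out, the last holds). Time passes only in rows, so rows that repeat a pose let the fingers close. It gives the time, the measured TCP pose, the force and the opening at its end, in the units of the state.
- bot.read_state(): the state, without advancing time (a new reading comes with each control period).
- bot.read_camera(name): name is "scene" or "top"; returns a dict with "pixels" (420x560x3 uint8, red, green, blue), "depth" (420x560 float32, m along the optical axis (not along the pixel's ray), 0 where there is no reading), "fovy" (degrees; the focal length in pixels is half the picture's height over the tangent of half this angle, whatever the lens; pixels are square), "cx", "cy" (the principal point, pixels), "xyz" and "attitude" of the camera in the world. Camera axes: x right, y up, looking along -z (the intrinsics and any distortion apply to the point x, -y, -z); pixel columns grow to the right and rows downward; lengths in m; the calibration is good to about 2 mm. A picture is of the moment at which its call begins.
- bot.finish_job(): hands the job in, once; it reports no verdict.
The state is a dict: "time": time; "q": joint angles; "joint_vel": joint speeds; "joint_torque": joint torques, N m; "tool_pos": TCP position; "tcp_rot": TCP orientation; "wrist_force": force on the tool from outside, world axes, zero at the start; "torque": the same for the moment, N m; "width": opening from 0.0 (shut) to 1.0 (fully open).
Only numpy, scipy, OpenCV 4.12 (cv2) and the standard library are available. Lean on these libraries where they do the work, as an engineer would, in place of code of your own. Each camera call takes 0.05 s, during which the arm holds its last target.

## Working session

There is one attempt and no reset: what is moved stays moved. The work goes in short steps, Python scripts to look and compute and a tool call to move; the robot and the scene stay as the last step left them, time stands still between calls to the robot, and variables do not carry over. Pictures are saved under pics/ and viewed, and the job is handed in when it is done.

Besides the shell and the picture viewer there is one more tool, called after "Request:" as a command line: name --pt "numbers of a row" for each row, then --argument value for the rest. move_arm: Moves the arm, as the interface text tells. Its arguments: {"type":"object","properties":{"steps":{"type":"array","items":{"type":"array","items":{"type":"number"}}},"newtons":{"type":"number"}},"required":["steps"]}

```bash
mkdir -p pics
python3 - <<'E'
from workcell import bot
import cv2,numpy as np
s=bot.read_state(); print(s)
for n in("scene","top"):
    c=bot.read_camera(n); cv2.imwrite(f"pics/{n}0.png",c["pixels"][...,::-1]); np.savez(f"{n}0.npz",**c)
    print(n,{k:v for k,v in c.items() if k not in("pixels","depth")})
E
```

```text
{'time': 0.0, 'q': array([-1.15386521e+00,  2.64757562e-01,  1.60541569e+00,  1.66271437e-06,
        1.27368132e+00, -3.69151954e-02]), 'joint_vel': array([ 0.00096747, -0.00011449,  0.00127197,  0.00033862,  0.00045909,
        0.00059616]), 'joint_torque': array([-3.76394863e-03, -5.15126395e+01, -3.67313361e+01, -2.87683861e-04,
        1.31962658e-02, -1.52338328e-05]), 'tool_pos': array([ 0.29562467, -0.60599053,  0.22993653]), 'tcp_rot': array([-3.05888793e+00, -7.06296931e-01,  6.68123129e-04]), 'wrist_force': array([-0.14433455,  0.79335303,  0.38550911]), 'torque': array([-0.02619085,  0.01282454, -0.01000752]), 'width': 1.0062020523437474}
scene {'fovy': 42.5122242229709, 'cx': 281.02785090485304, 'cy': 213.97174000706914, 'xyz': array([ 1.23453075, -0.67664268,  1.04517084]), 'attitude': array([0.69516609, 0.32139148, 0.77471577])}
top {'fovy': 42.10526152278147, 'cx': 298.1292522912554, 'cy': 205.52923173058375, 'xyz': array([ 0.41592356, -0.06647768,  1.15663957]), 'attitude': array([ 0.10430401, -0.12065039, -1.55810345])}
```

View pics/scene0.png

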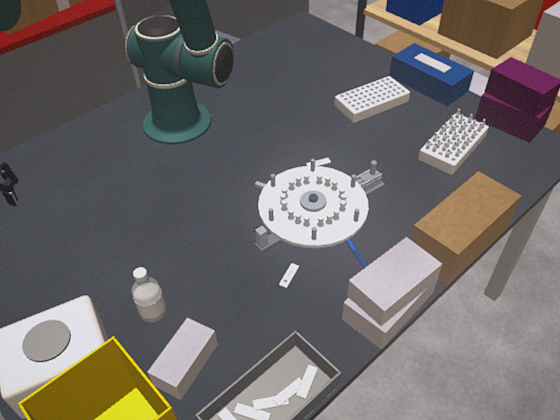

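View pics/top0.png

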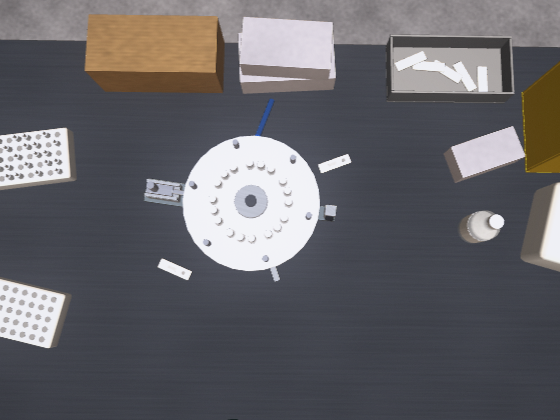

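The top view shows the disc centred near (251,201), with the lock bolt on the left at (165,190), the stop on the right at (331,212) and the lug at (275,272). I'll zoom in to measure.

```bash
cat > h.py <<'E'
import numpy as np,cv2
from scipy.spatial.transform import Rotation as R
def load(n): return dict(np.load(n+".npz"))
def K(c):
    f=210/np.tan(np.radians(float(c["fovy"]))/2); return f,float(c["cx"]),float(c["cy"])
def ray(c,u,v):
    f,cx,cy=K(c); d=np.array([(u-cx)/f,-(v-cy)/f,-1.]); return R.from_rotvec(c["attitude"]).as_matrix()@d
def onz(c,u,v,z):
    d=ray(c,u,v); o=c["xyz"]; return o+d*(z-o[2])/d[2]
def dep(c,u,v): return c["xyz"]+ray(c,u,v)*c["depth"][int(round(v)),int(round(u))]
def cloud(c):
    v,u=np.mgrid[:420,:560]; f,cx,cy=K(c)
    d=np.stack([(u-cx)/f,-(v-cy)/f,-np.ones(u.shape)],-1)*c["depth"][...,None]
    return d@R.from_rotvec(c["attitude"]).as_matrix().T+c["xyz"]
def proj(c,p):
    q=R.from_rotvec(c["attitude"]).as_matrix().T@(np.array(p)-c["xyz"]); f,cx,cy=K(c)
    return cx+f*q[0]/-q[2], cy-f*q[1]/-q[2]
E
python3 - <<'E'
from h import *
c=load("top0")
im=c["pixels"][...,::-1][125:295,135:350]; cv2.imwrite("pics/topz.png",cv2.resize(im,None,fx=3.5,fy=3.5,interpolation=cv2.INTER_CUBIC))
s=load("scene0"); im=s["pixels"][...,::-1][145:260,240:400]; cv2.imwrite("pics/scz.png",cv2.resize(im,None,fx=5,fy=5,interpolation=cv2.INTER_CUBIC))
for n,c in(("top",c),("sc",s)):
    P=cloud(c); print(n,c["depth"].min(),c["depth"].max())
    z=P[...,2]
    # disc surface
    m=(abs(z-.057)<.006)&(c["pixels"].min(-1)>150)
    m=m.astype(np.uint8); k,l,st,ce=cv2.connectedComponentsWithStats(m); i=1+np.argmax(st[1:,4])
    cs,_=cv2.findContours((l==i).astype(np.uint8),cv2.RETR_EXTERNAL,cv2.CHAIN_APPROX_NONE)
    q=max(cs,key=len); h=cv2.convexHull(q)[:,0]
    W=np.array([onz(c,u,v,.057)[:2] for u,v in h])
    A=np.c_[2*W,np.ones(len(W))]; x=np.linalg.lstsq(A,(W**2).sum(1),rcond=None)[0]
    print("disc",x[:2],np.sqrt(x[2]+x[0]**2+x[1]**2),"median z",np.median(z[l==i]))
    ctr=x[:2]
    # clusters z>0.085 near disc
    r=np.hypot(P[...,0]-ctr[0],P[...,1]-ctr[1])
    for lo,hi,zz in((.105,.135,.089),(.15,.23,.04)):
        mm=((r>lo)&(r<hi)&(z>zz-.004*0)&(z<.12)).astype(np.uint8)
        k,l,st,ce=cv2.connectedComponentsWithStats(mm)
        for i in range(1,k):
            if st[i,4]>=3:
                p=P[l==i]; d=p.mean(0)[:2]-ctr
                print(n,"r",np.hypot(*d).round(4),"ang",np.degrees(np.arctan2(d[1],d[0])).round(1),"px",ce[i].round(1),"n",st[i,4],"xyz",p.mean(0).round(4),"zmax",p[:,2].max().round(3))
E
```

```text
top 0.0 2.0611567
disc [0.5765722  0.01680889] 0.14152010246587335 median z 0.05724555604578474
top r 0.1247 ang 15.3 px [235.3 141.7] n 30 xyz [0.6969 0.0497 0.0947] zmax 0.099
top r 0.1223 ang -42.4 px [293.  157.1] n 28 xyz [ 0.6668 -0.0657  0.0942] zmax 0.099
top r 0.1221 ang 73.5 px [191.5 183.3] n 30 xyz [0.6113 0.1339 0.0952] zmax 0.099
top r 0.1172 ang -102.4 px [308.6 214.6] n 30 xyz [ 0.5515 -0.0976  0.0948] zmax 0.098
top r 0.1173 ang 133.2 px [205.7 241.8] n 30 xyz [0.4962 0.1023 0.0945] zmax 0.097
top r 0.1144 ang -164.3 px [265.3 257.7] n 31 xyz [ 0.4665 -0.0141  0.0945] zmax 0.098
top r 0.1869 ang 80.9 px [162.1 189.2] n 549 xyz [0.6061 0.2013 0.0529] zmax 0.095
top r 0.16 ang -95.6 px [330.3 212.1] n 158 xyz [ 0.5611 -0.1424  0.0631] zmax 0.073
top r 0.156 ang -160.7 px [276.2 277.4] n 39 xyz [ 0.4294 -0.0347  0.0564] zmax 0.06
sc 0.0 3.8864594
disc [0.57818468 0.01620028] 0.1417565066368539 median z 0.057487925649312044
sc r 0.1189 ang 133.2 px [313.  159.9] n 20 xyz [0.4969 0.1029 0.094 ] zmax 0.098
sc r 0.1142 ang -164.7 px [272.9 175.4] n 19 xyz [ 0.468  -0.0139  0.0949] zmax 0.1
sc r 0.1232 ang 73.6 px [353.9 175.9] n 18 xyz [0.6129 0.1344 0.0941] zmax 0.098
sc r 0.1165 ang -103.0 px [270.9 209.3] n 24 xyz [ 0.5521 -0.0973  0.0938] zmax 0.097
sc r 0.1243 ang 16.1 px [357. 210.] n 21 xyz [0.6977 0.0506 0.0938] zmax 0.098
sc r 0.1219 ang -42.6 px [314.  228.5] n 24 xyz [ 0.6679 -0.0663  0.0943] zmax 0.098
sc r 0.1892 ang 80.2 px [369.1 174.2] n 312 xyz [0.6104 0.2026 0.054 ] zmax 0.092
sc r 0.1562 ang -160.7 px [257.8 183.3] n 25 xyz [ 0.4307 -0.0353  0.0552] zmax 0.062
sc r 0.1612 ang -93.8 px [261.1 232.4] n 140 xyz [ 0.5675 -0.1447  0.0593] zmax 0.07
```

View pics/topz.png

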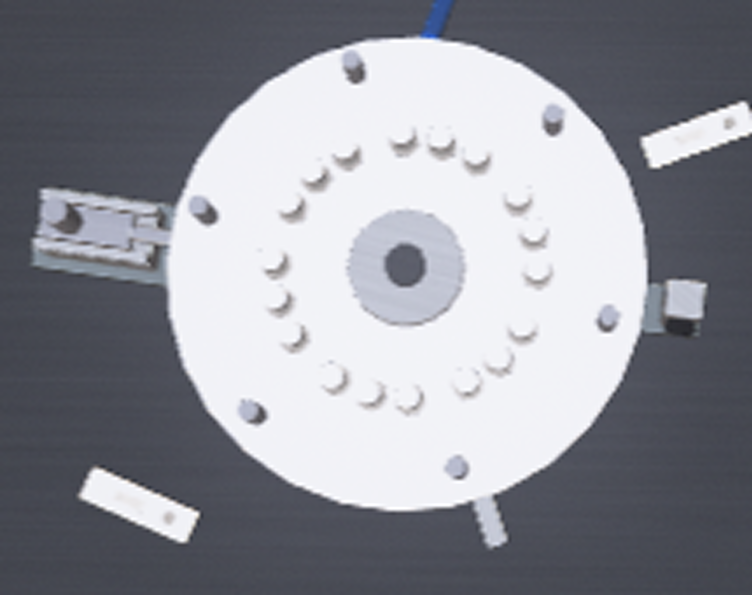

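View pics/scz.png

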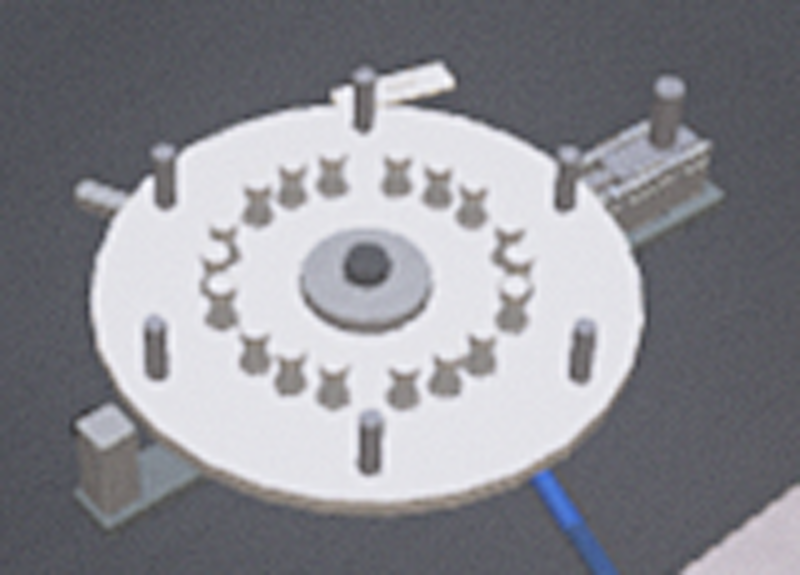

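The views agree: the posts sit around an axis near (0.582, 0.018) at about 15.5°+60k, and the knob is at about 81° (left in the top view). The stop is at about -97° and the lug at about 199°. I'll refine the knob and then plan to push the post at 135.5°.

Run:
```python
from h import *
ctr=np.array([.582,.0182])
for n in("top0","scene0"):
    c=load(n);P=cloud(c);r=np.hypot(P[...,0]-ctr[0],P[...,1]-ctr[1])
    for lab,lo,hi,zl,zh in(("knob",.17,.23,.078,.1),("stop",.145,.185,.060,.074),("hub",0,.03,.07,.09)):
        m=(r>lo)&(r<hi)&(P[...,2]>zl)&(P[...,2]<zh); p=P[m]
        v,u=np.nonzero(m); q=p.mean(0); d=q[:2]-ctr
        print(n,lab,m.sum(),"px",u.mean().round(1),v.mean().round(1),q.round(4),"r",np.hypot(*d).round(4),"ang",np.degrees(np.arctan2(d[1],d[0])).round(1))
from workcell import bot
s=bot.read_state();M=R.from_rotvec(s["tcp_rot"]).as_matrix();print(M.round(3))
a=np.radians(135.5);t=np.array([-np.sin(a),np.cos(a)])
post=ctr+.12*np.array([np.cos(a),np.sin(a)]);g=post-t*.030
print(post,g)
d=np.r_[g,.070]-s["tool_pos"];print("shift mm",(M.T@d*1000).round(1), "yaw now",np.degrees(np.arctan2(M[1,0],M[0,0])))
```

```text
top0 knob 59 px 150.8 185.0 [0.6085 0.2159 0.0874] r 0.1995 ang 82.4
top0 stop 131 px 329.2 212.0 [ 0.561  -0.14    0.0654] r 0.1596 ang -97.6
top0 hub 325 px 250.6 200.5 [0.5816 0.0184 0.0739] r 0.0004 ang 152.8
scene0 knob 37 px 373.5 163.1 [0.6103 0.2155 0.0855] r 0.1994 ang 81.8
scene0 stop 85 px 261.2 227.3 [ 0.5591 -0.1366  0.0656] r 0.1565 ang -98.4
scene0 hub 152 px 313.4 198.0 [0.5836 0.0177 0.0745] r 0.0017 ang -18.5
[[ 0.899  0.438 -0.001]
 [ 0.438 -0.899  0.002]
 [ 0.    -0.002 -1.   ]]
[0.49640995 0.10230911] [0.51743722 0.12370663]
shift mm [ 519.3 -558.3  161.3] yaw now 26.003652170829845
```

Request:
move_arm --pt "10 -11 0 0 0" --pt "30 -32 0 -1 0" --pt "60 -65 0 -2 0" --pt "92 -99 0 -3 0" --pt "124 -133 0 -4 0" --pt "156 -168 0 -6 0" --pt "188 -202 0 -7 0" --pt "220 -237 0 -8 0" --pt "252 -271 0 -9 0" --pt "284 -305 0 -10 0" --pt "316 -340 0 -12 0" --pt "348 -374 0 -13 0" --pt "380 -409 0 -14 0" --pt "412 -443 0 -15 0" --pt "444 -477 0 -17 0" --pt "472 -507 0 -18 0" --pt "495 -532 0 -19 0" --pt "510 -549 20 -19.5 0" --pt "519 -558 50 -19.5 0" --pt "519 -558 80 -19.5 0"

```text
time: 2.1
tool_pos: [0.5177, 0.1249, 0.1509]
tcp_rot: [-2.895, -1.219, -0.003]
wrist_force: [1.0, -0.2, -0.3]
width: -0.004
```

Run:
```python
from workcell import bot
import cv2,numpy as np
for n in("scene","top"):
    c=bot.read_camera(n); np.savez(f"{n}1.npz",**c); im=c["pixels"][...,::-1]
    im=im[120:300,130:350] if n=="top" else im[90:260,220:420]
    cv2.imwrite(f"pics/{n}1.png",cv2.resize(im,None,fx=3,fy=3,interpolation=cv2.INTER_CUBIC))
```

```text
(no output)
```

View pics/scene1.png

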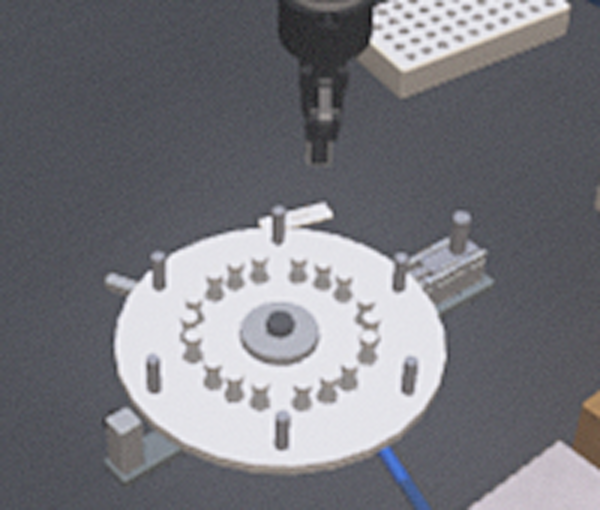

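The picture shows the shut fingers at zoomed (318,150), hanging over the gap behind the 135.5° post with the space clear. Next I descend.

Request:
move_arm --pt "0 0 20 0 0" --pt "0 0 40 0 0" --pt "0 0 60 0 0" --pt "0 0 74 0 0" --pt "0 0 80 0 0" --pt "0 0 80 0 0"

```text
time: 2.8
tool_pos: [0.5174, 0.1222, 0.0712]
tcp_rot: [-2.897, -1.215, 0.001]
wrist_force: [-0.2, -0.2, 0.6]
width: 0.001
```

```bash
cat > plan.py <<'E'
# plan arc rows: python plan.py step_deg n  -> rows in current tool frame
import sys
from h import *
from workcell import bot
ctr=np.array([.582,.0182])
s=bot.read_state();M=R.from_rotvec(s["tcp_rot"]).as_matrix()
yaw=np.degrees(np.arctan2(M[1,0],M[0,0]));d=s["tool_pos"][:2]-ctr
print("t",s["time"],"pos",s["tool_pos"].round(4),"yaw",yaw.round(2),"r",np.hypot(*d).round(4),"ang",np.degrees(np.arctan2(d[1],d[0])).round(2),"F",s["wrist_force"].round(2))
x=M[:2,0];print("push force -> along x tool",(s["wrist_force"][:2]@x).round(2),"y",(s["wrist_force"][:2]@M[:2,1]).round(2))
if len(sys.argv)>2:
    st=float(sys.argv[1])
    for i in range(1,int(sys.argv[2])+1):
        a=np.radians(st*i);Q=np.array([[np.cos(a),-np.sin(a)],[np.sin(a),np.cos(a)]])
        e=np.r_[Q@d-d,0]; q=M.T@e*1000; print([round(q[0],1),round(q[1],1),0,round(-st*i,1),0],end=", ")
    print()
E
python3 plan.py 1.7 20
```

```text
t 2.8 pos [0.5174 0.1222 0.0712] yaw 45.49 r 0.1225 ang 121.86 F [-0.22 -0.16  0.59]
push force -> along x tool -0.27 y -0.05
[np.float64(-3.5), np.float64(-0.8), 0, -1.7, 0], [np.float64(-7.1), np.float64(-1.5), 0, -3.4, 0], [np.float64(-10.7), np.float64(-2.1), 0, -5.1, 0], [np.float64(-14.3), np.float64(-2.6), 0, -6.8, 0], [np.float64(-17.9), np.float64(-3.0), 0, -8.5, 0], [np.float64(-21.5), np.float64(-3.2), 0, -10.2, 0], [np.float64(-25.2), np.float64(-3.4), 0, -11.9, 0], [np.float64(-28.8), np.float64(-3.4), 0, -13.6, 0], [np.float64(-32.4), np.float64(-3.4), 0, -15.3, 0], [np.float64(-36.1), np.float64(-3.2), 0, -17.0, 0], [np.float64(-39.7), np.float64(-3.0), 0, -18.7, 0], [np.float64(-43.3), np.float64(-2.6), 0, -20.4, 0], [np.float64(-46.9), np.float64(-2.1), 0, -22.1, 0], [np.float64(-50.5), np.float64(-1.5), 0, -23.8, 0], [np.float64(-54.0), np.float64(-0.8), 0, -25.5, 0], [np.float64(-57.6), np.float64(-0.0), 0, -27.2, 0], [np.float64(-61.1), np.float64(0.9), 0, -28.9, 0], [np.float64(-64.6), np.float64(1.9), 0, -30.6, 0], [np.float64(-68.1), np.float64(3.0), 0, -32.3, 0], [np.float64(-71.5), np.float64(4.2), 0, -34.0, 0],
```

Request:
move_arm --pt "-3 0 0 0 0" --pt "-6 0 0 0 0" --pt "-8 0 0 0 0" --pt "-10 0 0 0 0" --pt "-12 0 0 0 0" --pt "-14 0 0 0 0" --pt "-14 0 0 0 0"

```text
time: 3.5
tool_pos: [0.5082, 0.1125, 0.0715]
tcp_rot: [-2.897, -1.214, -0.001]
wrist_force: [0.4, 0.5, -0.3]
width: 0.0
```

```bash
python3 plan.py 1.5 20
```

```text
t 3.5 pos [0.5082 0.1125 0.0715] yaw 45.49 r 0.1198 ang 128.06 F [ 0.4   0.51 -0.27]
push force -> along x tool 0.64 y -0.07
[np.float64(-3.1), np.float64(-0.4), 0, -1.5, 0], [np.float64(-6.2), np.float64(-0.6), 0, -3.0, 0], [np.float64(-9.4), np.float64(-0.8), 0, -4.5, 0], [np.float64(-12.5), np.float64(-1.0), 0, -6.0, 0], [np.float64(-15.6), np.float64(-1.0), 0, -7.5, 0], [np.float64(-18.8), np.float64(-1.0), 0, -9.0, 0], [np.float64(-21.9), np.float64(-0.8), 0, -10.5, 0], [np.float64(-25.0), np.float64(-0.6), 0, -12.0, 0], [np.float64(-28.2), np.float64(-0.3), 0, -13.5, 0], [np.float64(-31.3), np.float64(0.0), 0, -15.0, 0], [np.float64(-34.4), np.float64(0.5), 0, -16.5, 0], [np.float64(-37.5), np.float64(1.0), 0, -18.0, 0], [np.float64(-40.5), np.float64(1.6), 0, -19.5, 0], [np.float64(-43.6), np.float64(2.3), 0, -21.0, 0], [np.float64(-46.6), np.float64(3.1), 0, -22.5, 0], [np.float64(-49.6), np.float64(4.0), 0, -24.0, 0], [np.float64(-52.6), np.float64(4.9), 0, -25.5, 0], [np.float64(-55.6), np.float64(5.9), 0, -27.0, 0], [np.float64(-58.5), np.float64(7.0), 0, -28.5, 0], [np.float64(-61.5), np.float64(8.2), 0, -30.0, 0],
```

Request:
move_arm --pt "-3 -0.4 0 -1.5 0" --pt "-6 -0.6 0 -3 0" --pt "-9.4 -0.8 0 -4.5 0" --pt "-12.5 -1 0 -6 0" --pt "-15.6 -1 0 -7.5 0" --pt "-18.8 -1 0 -9 0"

```text
time: 4.1
tool_pos: [0.4947, 0.1004, 0.0716]
tcp_rot: [-2.791, -1.441, -0.004]
wrist_force: [3.3, 6.4, -1.0]
width: -0.002
```

```bash
python3 plan.py 1.5 20 | sed 's/np.float64(\([^)]*\))/\1/g'
```

```text
t 4.1 pos [0.4947 0.1004 0.0716] yaw 54.61 r 0.1199 ang 136.74 F [ 3.34  6.39 -0.97]
push force -> along x tool 7.14 y -0.98
[-3.1, -0.4, 0, -1.5, 0], [-6.2, -0.7, 0, -3.0, 0], [-9.4, -0.9, 0, -4.5, 0], [-12.5, -1.1, 0, -6.0, 0], [-15.6, -1.1, 0, -7.5, 0], [-18.8, -1.1, 0, -9.0, 0], [-21.9, -1.0, 0, -10.5, 0], [-25.1, -0.8, 0, -12.0, 0], [-28.2, -0.5, 0, -13.5, 0], [-31.3, -0.2, 0, -15.0, 0], [-34.4, 0.2, 0, -16.5, 0], [-37.5, 0.7, 0, -18.0, 0], [-40.6, 1.3, 0, -19.5, 0], [-43.7, 2.0, 0, -21.0, 0], [-46.7, 2.8, 0, -22.5, 0], [-49.7, 3.6, 0, -24.0, 0], [-52.7, 4.5, 0, -25.5, 0], [-55.7, 5.5, 0, -27.0, 0], [-58.7, 6.6, 0, -28.5, 0], [-61.6, 7.7, 0, -30.0, 0],
```

Request:
move_arm --pt "-3.1 -0.4 0 -1.5 0" --pt "-6.2 -0.7 0 -3 0" --pt "-9.4 -0.9 0 -4.5 0" --pt "-12.5 -1.1 0 -6 0" --pt "-15.6 -1.1 0 -7.5 0" --pt "-18.8 -1.1 0 -9 0"

```text
time: 4.7
tool_pos: [0.4827, 0.0857, 0.0716]
tcp_rot: [-2.669, -1.656, -0.003]
wrist_force: [2.4, 5.8, -0.6]
width: 0.002
```

```bash
python3 plan.py 1.5 20 | sed 's/np.float64(\([^)]*\))/\1/g'
```

```text
t 4.7 pos [0.4827 0.0857 0.0716] yaw 63.61 r 0.12 ang 145.79 F [ 2.4   5.75 -0.56]
push force -> along x tool 6.22 y -0.4
[-3.1, -0.4, 0, -1.5, 0], [-6.2, -0.7, 0, -3.0, 0], [-9.4, -0.9, 0, -4.5, 0], [-12.5, -1.1, 0, -6.0, 0], [-15.7, -1.1, 0, -7.5, 0], [-18.8, -1.1, 0, -9.0, 0], [-21.9, -1.0, 0, -10.5, 0], [-25.1, -0.8, 0, -12.0, 0], [-28.2, -0.5, 0, -13.5, 0], [-31.3, -0.2, 0, -15.0, 0], [-34.5, 0.3, 0, -16.5, 0], [-37.6, 0.8, 0, -18.0, 0], [-40.6, 1.4, 0, -19.5, 0], [-43.7, 2.0, 0, -21.0, 0], [-46.8, 2.8, 0, -22.5, 0], [-49.8, 3.6, 0, -24.0, 0], [-52.8, 4.6, 0, -25.5, 0], [-55.8, 5.5, 0, -27.0, 0], [-58.7, 6.6, 0, -28.5, 0], [-61.7, 7.8, 0, -30.0, 0],
```

Smooth and within limits. I'll go on to about 164°, still well before the expected end at about 182°.

Request:
move_arm --pt "-3.1 -0.4 0 -1.5 0" --pt "-6.2 -0.7 0 -3 0" --pt "-9.4 -0.9 0 -4.5 0" --pt "-12.5 -1.1 0 -6 0" --pt "-15.7 -1.1 0 -7.5 0" --pt "-18.8 -1.1 0 -9 0" --pt "-21.9 -1 0 -10.5 0" --pt "-25.1 -0.8 0 -12 0" --pt "-28.2 -0.5 0 -13.5 0" --pt "-31.3 -0.2 0 -15 0" --pt "-34.5 0.3 0 -16.5 0" --pt "-37.6 0.8 0 -18 0"

```text
time: 5.9
tool_pos: [0.465, 0.0502, 0.0709]
tcp_rot: [-2.377, -2.054, 0.004]
wrist_force: [-0.3, 0.4, 0.0]
width: -0.002
```

```bash
python3 plan.py 1 20 | sed 's/np.float64(\([^)]*\))/\1/g'
python3 - <<'E'
from workcell import bot
import cv2,numpy as np
for n in("top",):
    c=bot.read_camera(n); np.savez(f"{n}2.npz",**c); im=c["pixels"][...,::-1][120:300,130:350]
    cv2.imwrite(f"pics/{n}2.png",cv2.resize(im,None,fx=3.5,fy=3.3,interpolation=cv2.INTER_CUBIC))
E
```

```text
t 5.9 pos [0.465  0.0502 0.0709] yaw 81.66 r 0.1213 ang 164.69 F [-0.34  0.37  0.04]
push force -> along x tool 0.32 y -0.39
[-2.1, -0.2, 0, -1.0, 0], [-4.2, -0.4, 0, -2.0, 0], [-6.3, -0.6, 0, -3.0, 0], [-8.4, -0.7, 0, -4.0, 0], [-10.5, -0.8, 0, -5.0, 0], [-12.7, -0.9, 0, -6.0, 0], [-14.8, -0.9, 0, -7.0, 0], [-16.9, -0.9, 0, -8.0, 0], [-19.0, -0.8, 0, -9.0, 0], [-21.1, -0.7, 0, -10.0, 0], [-23.2, -0.6, 0, -11.0, 0], [-25.3, -0.4, 0, -12.0, 0], [-27.5, -0.2, 0, -13.0, 0], [-29.6, 0.0, 0, -14.0, 0], [-31.7, 0.3, 0, -15.0, 0], [-33.8, 0.6, 0, -16.0, 0], [-35.8, 1.0, 0, -17.0, 0], [-37.9, 1.3, 0, -18.0, 0], [-40.0, 1.8, 0, -19.0, 0], [-42.1, 2.2, 0, -20.0, 0],
```

View pics/top2.png

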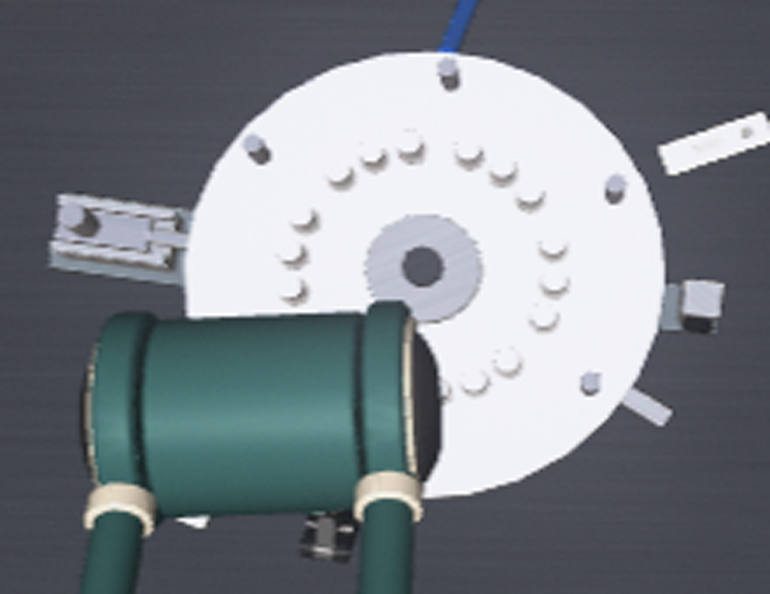

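The lug at zoomed (650,405) is approaching the stop at (700,310), and the detent is drawing the disc on. I'll continue slowly.

Request:
move_arm --pt "-2.1 -0.2 0 -1 0" --pt "-4.2 -0.4 0 -2 0" --pt "-6.3 -0.6 0 -3 0" --pt "-8.4 -0.7 0 -4 0" --pt "-10.5 -0.8 0 -5 0" --pt "-12.7 -0.9 0 -6 0" --pt "-14.8 -0.9 0 -7 0" --pt "-16.9 -0.9 0 -8 0" --pt "-19 -0.8 0 -9 0" --pt "-21.1 -0.7 0 -10 0"

```text
time: 6.95
tool_pos: [0.4624, 0.0301, 0.0713]
tcp_rot: [-2.19, -2.252, 0.0]
wrist_force: [0.4, 0.1, 1.2]
width: 0.004
```

```bash
python3 plan.py .5 16 | sed 's/np.float64(\([^)]*\))/\1/g'
python3 - <<'E'
from workcell import bot
import cv2,numpy as np
for n in("top",):
    c=bot.read_camera(n); np.savez(f"{n}3.npz",**c); im=c["pixels"][...,::-1][120:300,130:350]
    cv2.imwrite(f"pics/{n}3.png",cv2.resize(im,None,fx=3.5,fy=3.3,interpolation=cv2.INTER_CUBIC))
E
```

```text
t 6.95 pos [0.4624 0.0301 0.0713] yaw 91.58 r 0.1202 ang 174.34 F [0.41 0.07 1.16]
push force -> along x tool 0.05 y 0.41
[-1.0, -0.1, 0, -0.5, 0], [-2.1, -0.2, 0, -1.0, 0], [-3.1, -0.4, 0, -1.5, 0], [-4.2, -0.5, 0, -2.0, 0], [-5.2, -0.5, 0, -2.5, 0], [-6.3, -0.6, 0, -3.0, 0], [-7.3, -0.7, 0, -3.5, 0], [-8.4, -0.8, 0, -4.0, 0], [-9.4, -0.8, 0, -4.5, 0], [-10.5, -0.9, 0, -5.0, 0], [-11.5, -0.9, 0, -5.5, 0], [-12.6, -0.9, 0, -6.0, 0], [-13.6, -0.9, 0, -6.5, 0], [-14.6, -1.0, 0, -7.0, 0], [-15.7, -1.0, 0, -7.5, 0], [-16.7, -0.9, 0, -8.0, 0],
```

View pics/top3.png

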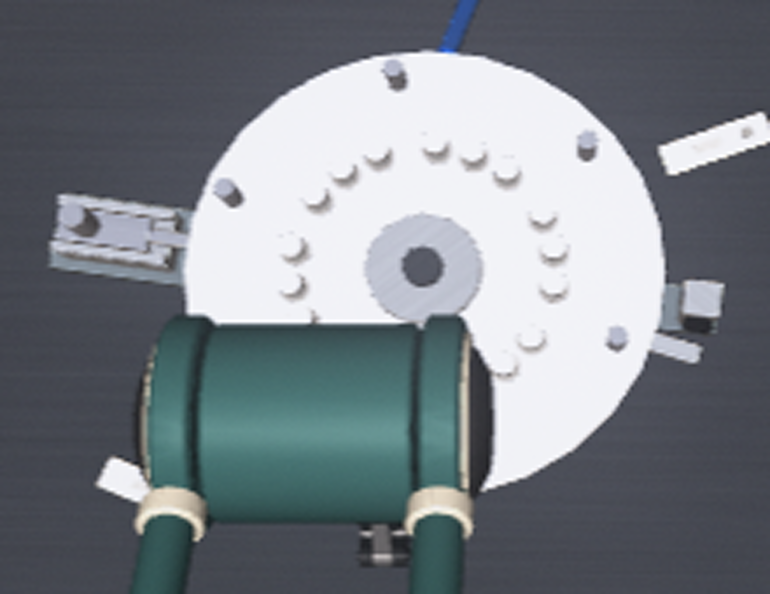

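The disc has run ahead, with the lug at (675,348) almost on the stop. I'll measure the post angles.

```bash
cat > ang.py <<'E'
import sys
from h import *
def angs(n,ctr=np.array([.582,.0182])):
    c=load(n);P=cloud(c);r=np.hypot(P[...,0]-ctr[0],P[...,1]-ctr[1])
    m=((r>.105)&(r<.135)&(P[...,2]>.089)&(P[...,2]<.102)).astype(np.uint8)
    k,l,st,_=cv2.connectedComponentsWithStats(m);o=[]
    for i in range(1,k):
        if 15<st[i,4]<60:
            d=P[l==i].mean(0)[:2]-ctr;o.append((round(np.degrees(np.arctan2(d[1],d[0]))%360,1)))
    return o,[round(a%60,1) for a in o]
for n in sys.argv[1:]: print(n,angs(n))
E
python3 ang.py top0 top2 top3
```

```text
top0 ([np.float64(15.4), np.float64(315.3), np.float64(75.8), np.float64(255.2), np.float64(135.6), np.float64(195.6)], [np.float64(15.4), np.float64(15.3), np.float64(15.8), np.float64(15.2), np.float64(15.6), np.float64(15.6)])
top2 ([np.float64(353.8), np.float64(54.0), np.float64(293.5), np.float64(233.6)], [np.float64(53.8), np.float64(54.0), np.float64(53.5), np.float64(53.6)])
top3 ([np.float64(8.5), np.float64(308.5), np.float64(69.0), np.float64(248.5)], [np.float64(8.5), np.float64(8.5), np.float64(9.0), np.float64(8.5)])
```

Request:
move_arm --pt "-2.1 -0.2 0 -1 0" --pt "-4.2 -0.5 0 -2 0" --pt "-6.3 -0.6 0 -3 0" --pt "-8.4 -0.8 0 -4 0" --pt "-9.4 -0.8 0 -4.5 0" --pt "-10.5 -0.9 0 -5 0" --pt "-11.5 -0.9 0 -5.5 0" --pt "-12.5 -0.9 0 -6 0" --pt "-13.5 -0.9 0 -6.5 0" --pt "-13.5 -0.9 0 -6.5 0"

```text
time: 8.0
tool_pos: [0.4618, 0.0166, 0.0713]
tcp_rot: [2.061, 2.371, -0.0]
wrist_force: [-0.9, -0.5, 0.0]
width: -0.001
```

```bash
python3 plan.py .5 16 | sed 's/np.float64(\([^)]*\))/\1/g'
```

```text
t 8.0 pos [0.4618 0.0166 0.0713] yaw 98.02 r 0.1202 ang -179.26 F [-0.88 -0.55  0.03]
push force -> along x tool -0.42 y -0.95
[-1.0, -0.1, 0, -0.5, 0], [-2.1, -0.2, 0, -1.0, 0], [-3.1, -0.4, 0, -1.5, 0], [-4.2, -0.5, 0, -2.0, 0], [-5.2, -0.6, 0, -2.5, 0], [-6.3, -0.6, 0, -3.0, 0], [-7.3, -0.7, 0, -3.5, 0], [-8.4, -0.8, 0, -4.0, 0], [-9.4, -0.8, 0, -4.5, 0], [-10.4, -0.9, 0, -5.0, 0], [-11.5, -0.9, 0, -5.5, 0], [-12.5, -0.9, 0, -6.0, 0], [-13.6, -1.0, 0, -6.5, 0], [-14.6, -1.0, 0, -7.0, 0], [-15.7, -1.0, 0, -7.5, 0], [-16.7, -1.0, 0, -8.0, 0],
```

Request:
move_arm --pt "-0.5 0 0 -0.3 0" --pt "-1 -0.1 0 -0.5 0" --pt "-1.5 -0.1 0 -0.8 0" --pt "-2 -0.2 0 -1 0" --pt "-2 -0.2 0 -1 0"

```text
time: 8.5
tool_pos: [0.4619, 0.0147, 0.0713]
tcp_rot: [2.04, 2.389, 0.0]
wrist_force: [-0.9, -0.0, 0.6]
width: -0.002
```

Request:
move_arm --pt "-0.5 0 0 -0.3 0" --pt "-1 -0.1 0 -0.5 0" --pt "-1.5 -0.1 0 -0.8 0" --pt "-1.5 -0.1 0 -0.8 0"

```text
time: 8.9
tool_pos: [0.462, 0.0132, 0.0713]
tcp_rot: [-2.023, -2.403, 0.0]
wrist_force: [0.1, 1.1, 0.5]
width: 0.0
```

Request:
move_arm --pt "-0.5 0 0 -0.3 0" --pt "-1 -0.1 0 -0.5 0" --pt "-1.5 -0.1 0 -0.8 0" --pt "-1.5 -0.1 0 -0.8 0"

```text
time: 9.3
tool_pos: [0.4621, 0.0117, 0.0712]
tcp_rot: [-2.006, -2.417, 0.0]
wrist_force: [-1.3, 1.4, -0.0]
width: 0.002
```

Request:
move_arm --pt "-0.5 0 0 -0.3 0" --pt "-1 -0.1 0 -0.5 0" --pt "-1 -0.1 0 -0.5 0"

```text
time: 9.6
tool_pos: [0.4622, 0.0107, 0.0712]
tcp_rot: [-1.996, -2.426, 0.0]
wrist_force: [-0.6, 1.8, -0.5]
width: -0.0
```

```bash
python3 plan.py
python3 - <<'E'
from workcell import bot
import numpy as np
np.savez("top4.npz",**bot.read_camera("top"))
E
python3 ang.py top4
```

```text
t 9.6 pos [0.4622 0.0107 0.0712] yaw 101.11 r 0.12 ang -176.4 F [-0.6   1.83 -0.51]
push force -> along x tool 1.91 y -0.23
top4 ([np.float64(12.2), np.float64(311.9), np.float64(72.4), np.float64(251.7)], [np.float64(12.2), np.float64(11.9), np.float64(12.4), np.float64(11.7)])
```

Request:
move_arm --pt "-0.5 0 0 -0.3 0" --pt "-1 -0.1 0 -0.5 0" --pt "-1 -0.1 0 -0.5 0"

```text
time: 9.95
tool_pos: [0.4623, 0.0097, 0.0712]
tcp_rot: [-1.985, -2.435, 0.0]
wrist_force: [-1.9, 1.4, 0.2]
width: -0.005
```

Request:
move_arm --pt "-0.5 0 0 -0.3 0" --pt "-1 -0.1 0 -0.5 0" --pt "-1 -0.1 0 -0.5 0"

```text
time: 10.25
tool_pos: [0.4624, 0.0086, 0.0712]
tcp_rot: [-1.975, -2.443, 0.0]
wrist_force: [-1.1, 0.9, -0.1]
width: 0.001
```

Request:
move_arm --pt "-0.5 0 0 -0.3 0" --pt "-1 -0.1 0 -0.5 0" --pt "-1 -0.1 0 -0.5 0"

```text
time: 10.55
tool_pos: [0.4625, 0.0077, 0.0713]
tcp_rot: [-1.964, -2.452, 0.0]
wrist_force: [-2.2, 1.6, 0.5]
width: 0.004
```

Request:
move_arm --pt "-0.5 0 0 -0.3 0" --pt "-1 -0.1 0 -0.5 0" --pt "-1 -0.1 0 -0.5 0"

```text
time: 10.85
tool_pos: [0.4625, 0.0071, 0.0712]
tcp_rot: [-1.953, -2.46, -0.001]
wrist_force: [-2.1, 4.5, 0.8]
width: 0.0
```

```bash
python3 plan.py
python3 - <<'E'
from workcell import bot
import numpy as np
np.savez("top5.npz",**bot.read_camera("top"))
E
python3 ang.py top5
```

```text
t 10.85 pos [0.4625 0.0071 0.0712] yaw 103.09 r 0.12 ang -174.7 F [-2.07  4.48  0.77]
push force -> along x tool 4.84 y -1.0
top5 ([np.float64(13.9), np.float64(313.3), np.float64(74.0), np.float64(253.5)], [np.float64(13.9), np.float64(13.3), np.float64(14.0), np.float64(13.5)])
```

Request:
move_arm --pt "-0.5 0 0 -0.3 0" --pt "-1 -0.1 0 -0.5 0" --pt "-1.5 -0.1 0 -0.7 0" --pt "-1.5 -0.1 0 -0.7 0"

```text
time: 11.3
tool_pos: [0.4624, 0.0068, 0.0712]
tcp_rot: [-1.938, -2.469, -0.003]
wrist_force: [-3.1, 9.4, 1.7]
width: 0.006
```

```bash
python3 plan.py
```

```text
t 11.3 pos [0.4624 0.0068 0.0712] yaw 103.75 r 0.1201 ang -174.56 F [-3.11  9.36  1.69]
push force -> along x tool 9.83 y -0.8
```

Request:
move_arm --pt "-0.5 0 0 -0.2 0" --pt "-1 -0.1 0 -0.4 0" --pt "-1.5 -0.1 0 -0.6 0" --pt "-1.5 -0.1 0 -0.6 0" --pt "-1.5 -0.1 0 -0.6 0" --pt "-1.5 -0.1 0 -0.6 0"

```text
time: 11.9
tool_pos: [0.4623, 0.0065, 0.0711]
tcp_rot: [-1.925, -2.477, -0.004]
wrist_force: [-3.9, 13.5, 2.6]
width: -0.004
```

```bash
python3 plan.py
```

```text
t 11.9 pos [0.4623 0.0065 0.0711] yaw 104.31 r 0.1203 ang -174.44 F [-3.94 13.52  2.57]
push force -> along x tool 14.07 y -0.48
```

The force is a steady 14 N, so I hold here.

Request:
move_arm --pt "0 0 0 0 0" --pt "0 0 0 0 0" --pt "0 0 0 0 0" --pt "0 0 0 0 0" --pt "0 0 0 0 0"

```text
time: 12.4
tool_pos: [0.4623, 0.0065, 0.0711]
tcp_rot: [-1.925, -2.477, -0.004]
wrist_force: [-3.8, 14.6, 3.1]
width: 0.001
```

Request:
move_arm --pt "0 0 0 0 0" --pt "0 0 0 0 0" --pt "0 0 0 0 0" --pt "0 0 0 0 0" --pt "0 0 0 0 0" --pt "0 0 0 0 0"

```text
time: 13.0
tool_pos: [0.4623, 0.0066, 0.0711]
tcp_rot: [-1.925, -2.477, -0.004]
wrist_force: [-3.6, 14.7, 2.6]
width: -0.0
```

```bash
python3 plan.py
python3 - <<'E'
from workcell import bot
import numpy as np
np.savez("top6.npz",**bot.read_camera("top"))
E
python3 ang.py top6
```

```text
t 13.0 pos [0.4623 0.0066 0.0711] yaw 104.31 r 0.1203 ang -174.44 F [-3.65 14.68  2.57]
push force -> along x tool 15.12 y 0.09
top6 ([np.float64(14.1), np.float64(313.4), np.float64(74.0), np.float64(253.6)], [np.float64(14.1), np.float64(13.4), np.float64(14.0), np.float64(13.6)])
```

Request:
move_arm --pt "1 0 0 0 0" --pt "2 0 0 0 0" --pt "3.5 0 0 0 0" --pt "6 0 0 0 0" --pt "10 0 0 0 0" --pt "15 0 0 0 0" --pt "18 0 -15 0 0" --pt "18 0 -40 0 0" --pt "18 0 -70 0 0" --pt "18 0 -90 0 0" --pt "18 0 -95 0 0"

```text
time: 14.15
tool_pos: [0.461, 0.0212, 0.1693]
tcp_rot: [1.922, 2.479, 0.005]
wrist_force: [0.7, -0.0, -0.7]
width: 0.002
```

```bash
python3 plan.py
python3 - <<'E'
from workcell import bot
import numpy as np,cv2
for n in("scene","top"):
    c=bot.read_camera(n); np.savez(f"{n}7.npz",**c); im=c["pixels"][...,::-1]
    im=im[120:300,130:350] if n=="top" else im[90:260,220:420]
    cv2.imwrite(f"pics/{n}7.png",cv2.resize(im,None,fx=3.3,fy=3.3,interpolation=cv2.INTER_CUBIC))
E
python3 ang.py top7 scene7
```

```text
t 14.15 pos [0.461  0.0212 0.1693] yaw 104.41 r 0.1211 ang 178.56 F [ 0.74 -0.04 -0.69]
push force -> along x tool -0.22 y 0.71
top7 ([np.float64(13.6), np.float64(313.6), np.float64(74.0), np.float64(253.5)], [np.float64(13.6), np.float64(13.6), np.float64(14.0), np.float64(13.5)])
scene7 ([np.float64(193.9), np.float64(73.2), np.float64(254.1), np.float64(13.8), np.float64(314.0)], [np.float64(13.9), np.float64(13.2), np.float64(14.1), np.float64(13.8), np.float64(14.0)])
```

View pics/top7.png

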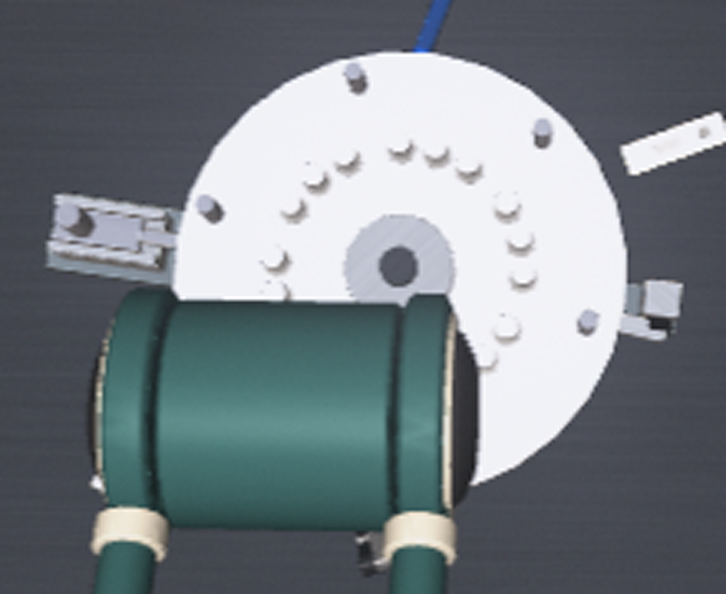

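View pics/scene7.png

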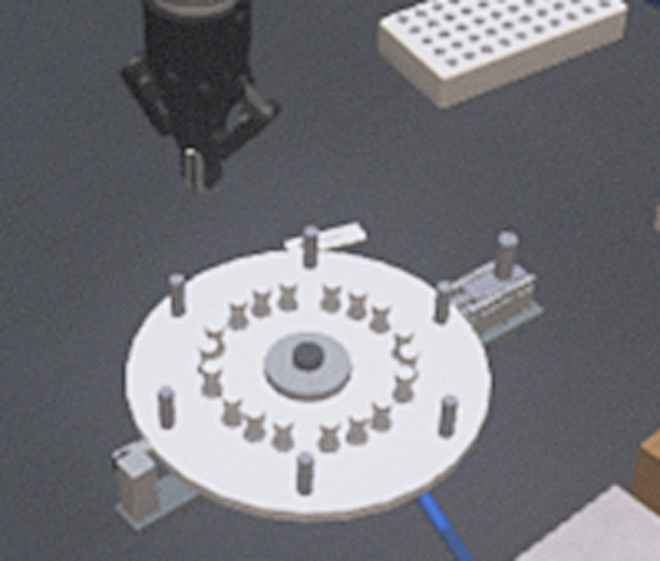

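The lug sits at zoomed (645,328), right against the stop at (660,300), and the disc has stayed at 193.7° (58° of travel). Next is the bolt.

Run:
```python
from h import *
from workcell import bot
ctr=np.array([.582,.0182]);s=bot.read_state();M=R.from_rotvec(s["tcp_rot"]).as_matrix()
u=np.array([np.cos(np.radians(82)),np.sin(np.radians(82))])
g=np.r_[ctr+.245*u,.058];print(g,(M.T@(g-s["tool_pos"])*1000).round(1))
for n in("top0","scene0"):
  c=load(n);P=cloud(c)
  m=(P[...,2]>.012)&(abs(P[...,0]-g[0])<.06)&(abs(P[...,1]-g[1])<.04); print(n,[ (round(float(P[m][:,k].min()),3),round(float(P[m][:,k].max()),3)) for k in range(3)] if m.any() else None)
```

```text
[0.61609741 0.26081568 0.058     ] [193.2 211.1 109.3]
top0 [(0.587, 0.637), (0.221, 0.248), (0.012, 0.09)]
scene0 [(0.59, 0.638), (0.221, 0.243), (0.012, 0.091)]
```

Request:
move_arm --pt "10 11 0 2 0" --pt "35 38 0 4 0" --pt "65 71 0 8 0" --pt "97 106 0 12 0" --pt "130 142 0 16 0" --pt "160 175 0 20 0" --pt "181 198 0 22.4 0" --pt "193 211 0 22.4 0" --pt "193 211 15 22.4 0" --pt "193 211 40 22.4 0" --pt "193 211 65 22.4 0" --pt "193 211 90 22.4 0" --pt "193 211 103 22.4 0" --pt "193 211 109 22.4 0" --pt "193 211 109 22.4 0"

```text
time: 15.75
tool_pos: [0.6139, 0.2597, 0.0557]
tcp_rot: [-2.371, -2.06, 0.004]
wrist_force: [0.2, 0.9, 1.0]
width: -0.004
```

```bash
python3 plan.py
python3 - <<'E'
from workcell import bot
import numpy as np,cv2
for n in("scene","top"):
    c=bot.read_camera(n); np.savez(f"{n}8.npz",**c); im=c["pixels"][...,::-1]
    im=im[120:300,130:350] if n=="top" else im[90:260,220:420]
    cv2.imwrite(f"pics/{n}8.png",cv2.resize(im,None,fx=3.3,fy=3.3,interpolation=cv2.INTER_CUBIC))
E
```

```text
t 15.75 pos [0.6139 0.2597 0.0557] yaw 81.98 r 0.2436 ang 82.46 F [0.23 0.92 0.98]
push force -> along x tool 0.94 y 0.1
```

View pics/scene8.png

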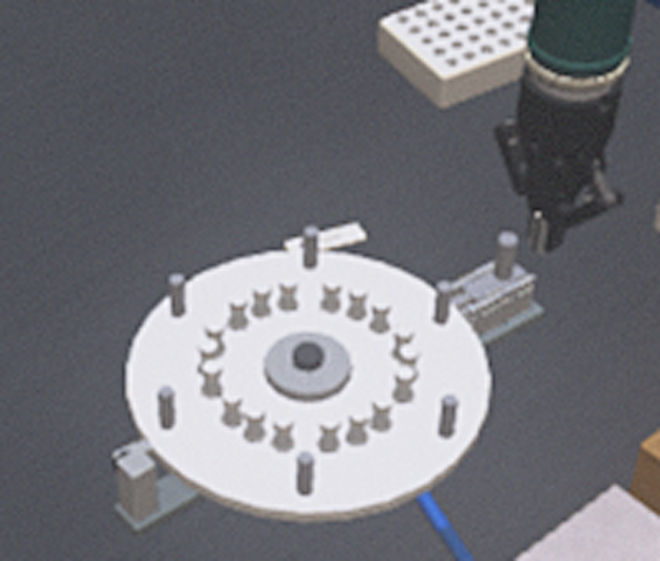

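The fingertips at (545,245) stand just outside the knob at (507,245). I push inwards.

Request:
move_arm --pt "-3 0 -2 0 0" --pt "-7 0 -2 0 0" --pt "-11 0 -2 0 0" --pt "-15 0 -2 0 0" --pt "-18 0 -2 0 0" --pt "-20 0 -2 0 0" --pt "-22 0 -2 0 0" --pt "-24 0 -2 0 0" --pt "-26 0 -2 0 0" --pt "-28 0 -2 0 0" --pt "-30 0 -2 0 0" --pt "-30 0 -2 0 0"

```text
time: 17.05
tool_pos: [0.6109, 0.2311, 0.0592]
tcp_rot: [-2.371, -2.061, -0.001]
wrist_force: [1.1, 4.8, -2.3]
width: 0.003
```

```bash
python3 plan.py
```

```text
t 17.05 pos [0.6109 0.2311 0.0592] yaw 82.0 r 0.2149 ang 82.26 F [ 1.06  4.82 -2.29]
push force -> along x tool 4.92 y 0.37
```

Request:
move_arm --pt "-2 0 0 0 0" --pt "-4 0 0 0 0" --pt "-6 0 0 0 0" --pt "-8 0 0 0 0" --pt "-10 0 0 0 0" --pt "-12 0 0 0 0" --pt "-13 0 0 0 0" --pt "-14 0 0 0 0" --pt "-14 0 0 0 0"

```text
time: 17.95
tool_pos: [0.6089, 0.2167, 0.0592]
tcp_rot: [2.371, 2.061, -0.001]
wrist_force: [1.4, 2.7, -2.4]
width: 0.001
```

Request:
move_arm --pt "-0.5 0 0 0 0" --pt "-1 0 0 0 0" --pt "-1.5 0 0 0 0" --pt "-1.5 0 0 0 0"

```text
time: 18.35
tool_pos: [0.6088, 0.2155, 0.0593]
tcp_rot: [2.371, 2.061, -0.0]
wrist_force: [1.7, 4.0, -1.4]
width: -0.002
```

```bash
python3 plan.py
```

```text
t 18.35 pos [0.6088 0.2155 0.0593] yaw 82.01 r 0.1991 ang 82.27 F [ 1.69  4.04 -1.4 ]
push force -> along x tool 4.23 y 1.11
```

Request:
move_arm --pt "-0.5 0 0 0 0" --pt "-1 0 0 0 0" --pt "-1 0 0 0 0"

```text
time: 18.65
tool_pos: [0.6087, 0.2145, 0.0593]
tcp_rot: [2.371, 2.061, -0.0]
wrist_force: [1.2, 2.9, -1.6]
width: -0.002
```

Request:
move_arm --pt "-0.5 0 0 0 0" --pt "-1 0 0 0 0" --pt "-1 0 0 0 0"

```text
time: 18.95
tool_pos: [0.6085, 0.2135, 0.0593]
tcp_rot: [2.371, 2.061, -0.0]
wrist_force: [1.1, 4.1, -2.9]
width: 0.005
```

Request:
move_arm --pt "-0.5 0 0 0 0" --pt "-1 0 0 0 0" --pt "-1 0 0 0 0"

```text
time: 19.25
tool_pos: [0.6085, 0.2134, 0.0593]
tcp_rot: [-2.371, -2.06, -0.002]
wrist_force: [1.5, 6.4, -3.7]
width: 0.002
```

Request:
move_arm --pt "-0.5 0 0 0 0" --pt "-1 0 0 0 0" --pt "-1 0 0 0 0"

```text
time: 19.55
tool_pos: [0.6085, 0.2133, 0.0593]
tcp_rot: [-2.37, -2.06, -0.004]
wrist_force: [2.1, 9.0, -5.5]
width: -0.001
```

```bash
python3 plan.py
```

```text
t 19.55 pos [0.6085 0.2133 0.0593] yaw 81.97 r 0.1969 ang 82.27 F [ 2.14  8.98 -5.48]
push force -> along x tool 9.19 y 0.86
```

Request:
move_arm --pt "-0.5 0 0 0 0" --pt "-1 0 0 0 0" --pt "-1 0 0 0 0" --pt "-1 0 0 0 0"

```text
time: 19.95
tool_pos: [0.6085, 0.2133, 0.0594]
tcp_rot: [-2.37, -2.059, -0.006]
wrist_force: [2.3, 11.9, -4.8]
width: -0.002
```

Request:
move_arm --pt "1 0 0 0 0" --pt "3 0 0 0 0" --pt "6 0 0 0 0" --pt "12 0 0 0 0" --pt "20 0 0 0 0" --pt "30 0 0 0 0" --pt "32 0 -20 0 0" --pt "32 0 -50 0 0" --pt "32 0 -90 0 0" --pt "32 0 -130 0 0" --pt "60 40 -140 0 0" --pt "90 80 -140 0 0" --pt "115 115 -140 0 0" --pt "120 120 -140 0 0" --pt "120 120 -140 0 0"

```text
time: 21.45
tool_pos: [0.7438, 0.3138, 0.1975]
tcp_rot: [-2.37, -2.062, 0.003]
wrist_force: [-0.2, -0.8, 0.4]
width: -0.001
```

```bash
python3 plan.py
python3 - <<'E'
from workcell import bot
import numpy as np,cv2
for n in("scene","top"):
    c=bot.read_camera(n); np.savez(f"{n}9.npz",**c); im=c["pixels"][...,::-1]
    im=im[90:300,130:350] if n=="top" else im[90:300,220:420]
    cv2.imwrite(f"pics/{n}9.png",cv2.resize(im,None,fx=2.8,fy=2.8,interpolation=cv2.INTER_CUBIC))
E
python3 ang.py top9 scene9
python3 - <<'E'
from h import *
ctr=np.array([.582,.0182])
for n in("top0","scene0","top9","scene9"):
    c=load(n);P=cloud(c);r=np.hypot(P[...,0]-ctr[0],P[...,1]-ctr[1])
    m=(r>.155)&(r<.23)&(P[...,2]>.078)&(P[...,2]<.1);q=P[m].mean(0);print(n,m.sum(),q.round(4),np.hypot(*(q[:2]-ctr)).round(4))
E
```

```text
t 21.45 pos [0.7438 0.3138 0.1975] yaw 82.05 r 0.337 ang 61.3 F [-0.2  -0.82  0.42]
push force -> along x tool -0.84 y -0.08
top9 ([np.float64(13.7), np.float64(313.4), np.float64(74.0), np.float64(253.5), np.float64(134.0), np.float64(193.7)], [np.float64(13.7), np.float64(13.4), np.float64(14.0), np.float64(13.5), np.float64(14.0), np.float64(13.7)])
scene9 ([np.float64(133.1), np.float64(194.2), np.float64(73.9), np.float64(253.9), np.float64(13.4), np.float64(313.8)], [np.float64(13.1), np.float64(14.2), np.float64(13.9), np.float64(13.9), np.float64(13.4), np.float64(13.8)])
top0 59 [0.6085 0.2159 0.0874] 0.1995
scene0 37 [0.6103 0.2155 0.0855] 0.1994
top9 59 [0.6055 0.1938 0.087 ] 0.1771
scene9 36 [0.6082 0.193  0.0862] 0.1768
```

View pics/scene9.png

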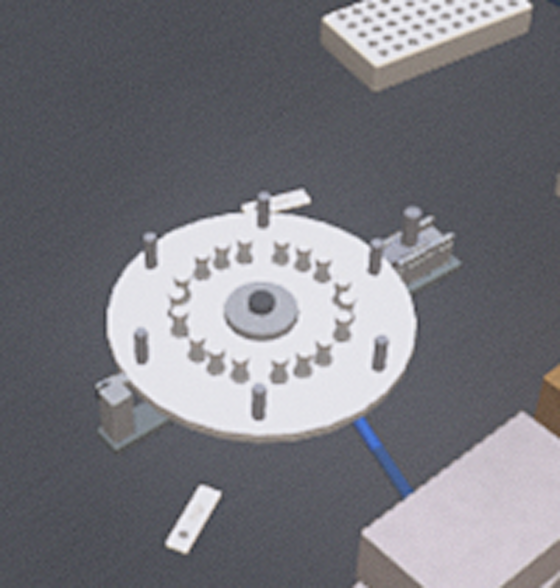

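View pics/top9.png

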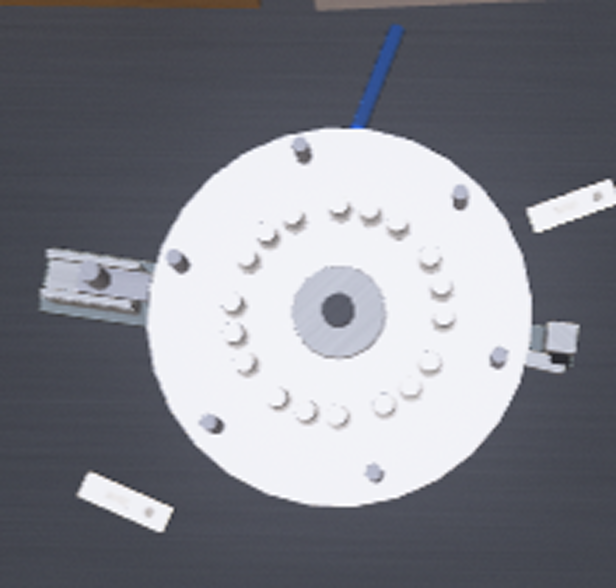

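The disc is still at 193.7° and the cassettes and pen haven't moved, with the knob now at zoomed (95,275). The depth centroid puts knob travel at about 22.5 mm against the 25 mm expected, so I'll measure it better before handing in.

Run:
```python
from h import *
ctr=np.array([.582,.0182]);u=np.array([np.cos(np.radians(82.2)),np.sin(np.radians(82.2))])
ims=[]
for n in("top0","top9","scene0","scene9"):
    c=load(n);im=c["pixels"][...,::-1]
    a=proj(c,np.r_[ctr+.19*u,.07]);x,y=int(a[0]),int(a[1])
    cr=cv2.resize(im[y-20:y+20,x-27:x+27],None,fx=7,fy=7,interpolation=cv2.INTER_CUBIC)
    for r,col in((.178,(0,0,255)),(.203,(0,255,0))):
        p=proj(c,np.r_[ctr+r*u,.088]); cv2.circle(cr,(int((p[0]-x+27.5)*7),int((p[1]-y+20.5)*7)),3,col,-1); print(n,r,np.round(p,2))
    ims.append(cr)
cv2.imwrite("pics/kn.png",np.vstack([np.hstack(ims[:2]),np.hstack(ims[2:])]))
```

```text
top0 0.178 [161.45 186.21]
top0 0.203 [149.01 184.39]
top9 0.178 [161.45 186.21]
top9 0.203 [149.01 184.39]
scene0 0.178 [367.2  165.35]
scene0 0.203 [374.36 161.57]
scene9 0.178 [367.2  165.35]
scene9 0.203 [374.36 161.57]
```

View pics/kn.png

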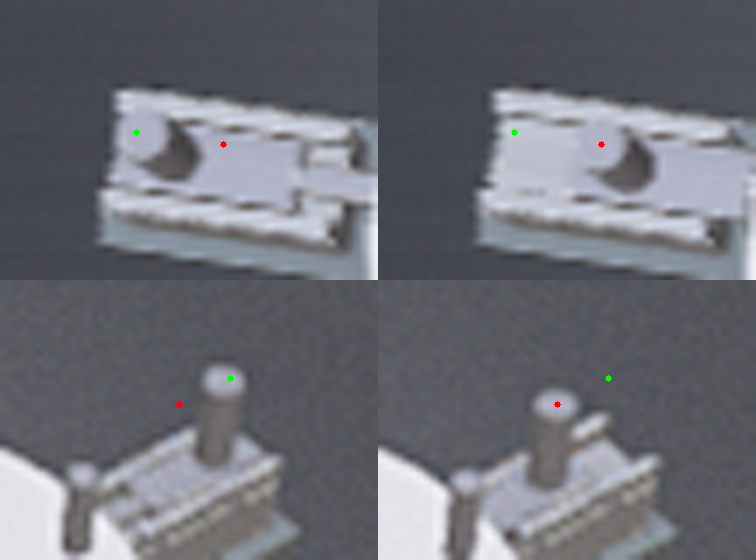

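Projecting the nominal points, the knob sits on the 178 mm (home) mark in both views, but its start looked nearer 200 than 203 mm. I'll press again, a bit harder but under 25 N, to be sure it's the end stop.

Request:
move_arm --pt "-10 -13 0 0 0" --pt "-40 -54 0 0 0" --pt "-70 -95 0 0 0" --pt "-88 -120 0 0 0" --pt "-88 -120 10 0 0" --pt "-88 -120 45 0 0" --pt "-88 -120 85 0 0" --pt "-88 -120 120 0 0" --pt "-88 -120 137 0 0" --pt "-88 -120 140 0 0" --pt "-92 -120 140 0 0" --pt "-96 -120 140 0 0" --pt "-100 -120 140 0 0" --pt "-104 -120 140 0 0" --pt "-107 -120 140 0 0" --pt "-110 -120 140 0 0" --pt "-112 -120 140 0 0" --pt "-114 -120 140 0 0" --pt "-115 -120 140 0 0" --pt "-115 -120 140 0 0"

```text
time: 23.55
tool_pos: [0.6087, 0.2154, 0.0592]
tcp_rot: [-2.371, -2.061, 0.0]
wrist_force: [0.2, -0.7, -0.2]
width: -0.004
```

```bash
python3 plan.py
```

```text
t 23.55 pos [0.6087 0.2154 0.0592] yaw 81.99 r 0.199 ang 82.29 F [ 0.18 -0.71 -0.22]
push force -> along x tool -0.68 y 0.27
```

Request:
move_arm --pt "-1 0 0 0 0" --pt "-2 0 0 0 0" --pt "-3 0 0 0 0" --pt "-3.5 0 0 0 0" --pt "-4 0 0 0 0" --pt "-4.5 0 0 0 0" --pt "-5 0 0 0 0" --pt "-5 0 0 0 0"

```text
time: 24.35
tool_pos: [0.6085, 0.2133, 0.0594]
tcp_rot: [-2.37, -2.059, -0.006]
wrist_force: [1.0, 9.8, -3.1]
width: -0.004
```

Request:
move_arm --pt "-0.5 0 0 0 0" --pt "-1 0 0 0 0" --pt "-1.5 0 0 0 0" --pt "-2 0 0 0 0" --pt "-2 0 0 0 0"

```text
time: 24.85
tool_pos: [0.6085, 0.2132, 0.0594]
tcp_rot: [-2.369, -2.057, -0.01]
wrist_force: [1.0, 15.4, -4.3]
width: 0.001
```

It is solid: no movement at 16 N, at the same TCP position. Now I retreat.

Request:
move_arm --pt "1 0 0 0 0" --pt "3 0 0 0 0" --pt "6 0 0 0 0" --pt "10 0 0 0 0" --pt "18 0 0 0 0" --pt "28 0 0 0 0" --pt "34 0 -10 0 0" --pt "34 0 -40 0 0" --pt "34 0 -80 0 0" --pt "34 0 -120 0 0" --pt "60 40 -140 0 0" --pt "90 80 -140 0 0" --pt "115 115 -140 0 0" --pt "120 120 -140 0 0" --pt "120 120 -140 0 0"

```text
time: 26.35
tool_pos: [0.7437, 0.3116, 0.1983]
tcp_rot: [-2.37, -2.062, 0.002]
wrist_force: [-0.5, -0.3, -0.2]
width: -0.002
```

```bash
python3 - <<'E'
from workcell import bot
import numpy as np
for n in("scene","top"): np.savez(f"{n}a.npz",**bot.read_camera(n))
E
python3 ang.py topa scenea
python3 - <<'E'
from h import *
ctr=np.array([.582,.0182])
for n in("topa","scenea"):
    c=load(n);P=cloud(c);r=np.hypot(P[...,0]-ctr[0],P[...,1]-ctr[1])
    m=(r>.155)&(r<.23)&(P[...,2]>.078)&(P[...,2]<.1);q=P[m].mean(0);print(n,m.sum(),q.round(4),np.hypot(*(q[:2]-ctr)).round(4))
a,b=load("top0")["pixels"].astype(int),load("topa")["pixels"].astype(int)
for nm,(y0,y1,x0,x1) in dict(cas1=(252,290,150,182),cas2=(148,178,312,358),pen=(95,137,255,280),bottle=(205,245,455,505)).items():
    print(nm,abs(a-b)[y0:y1,x0:x1].mean().round(2),abs(a-b)[y0:y1,x0:x1].max())
E
```

```text
topa ([np.float64(13.7), np.float64(313.5), np.float64(73.9), np.float64(253.5), np.float64(134.0), np.float64(193.7)], [np.float64(13.7), np.float64(13.5), np.float64(13.9), np.float64(13.5), np.float64(14.0), np.float64(13.7)])
scenea ([np.float64(133.3), np.float64(194.0), np.float64(254.0), np.float64(13.7), np.float64(314.0)], [np.float64(13.3), np.float64(14.0), np.float64(14.0), np.float64(13.7), np.float64(14.0)])
topa 60 [0.6055 0.1939 0.0862] 0.1773
scenea 36 [0.6073 0.1938 0.0852] 0.1775
cas1 0.7 4
cas2 0.97 76
pen 1.1 66
bottle 0.72 4
```

```bash
python3 -c "
from workcell import bot
print(bot.finish_job())"
```

```text
the job is handed in; nothing more can be done
None
```

The carousel is one station round and bedded against its rubber stop, and the lock bolt is home. I handed the job in at about 26 s with the arm clear and touching nothing.

- **Carousel:** I pushed one post with the shut fingers through about 58°, until the lug met the rubber. I held it there at 14–15 N for a little over a second and let go. The posts then stayed at the same angle (about 193.7°) in every later picture.
- **Bolt:** I pushed the knob until it stopped dead, about 178 mm from the axis by both the arm position and the pictures. A second push at about 16 N moved it no further.
- **Limits:** The highest force I read in any push was about 16 N. I only get a force reading at the end of each move, so brief peaks within a move are not recorded.
- **Other things on the table:** Comparing the first and last top pictures showed no shift of the first cassette or the bottle. The second cassette and pen patches had a few changed pixels, probably from the disc edge in the crop. They looked unmoved in the pictures.

Two checks did not agree fully:
- **Knob travel:** Depth measurements gave about 22.5 mm instead of 25, because the start position read about 200 mm rather than 203. The end position did match home.
- **Rubber stiffness:** The rubber felt stiffer than stated, at roughly 12–15 N per mm rather than 5–7.

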